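# Reassemble the pipe-warming burner and set its gas valve two turns open

## Robot

A 6-joint arm with a two-finger parallel gripper is mounted at the origin on a cart in front of the work surface, level with it; the furniture and walls round the work are solid. World frame = base frame: x ahead of the robot, y to its left, z up, the work surface at z = 0. Lengths are in m, angles in degrees, forces in N, time in s.
With the tool pointing down it reaches from about 0.4 to 0.825 m from the base axis. Payload 7 kg.
Tool frame: the origin (TCP) lies on the centre line of the jaws, within the pads' length; the fingertips stand 8 mm ahead of it and the grasp point (between the pads) lies 11 mm behind it; z points along the fingers, y is the line along which they close (so a half turn about z gives the same grasp; the last joint's range is limited). The gripper opens to 88 mm and grips with 3 to 60 N. Pads are 19 mm wide; open, the fingers measure 130 mm over their backs; the gripper's body (78 mm by 193 mm) begins 47 mm behind the grasp point.
Start: joints at [82.512, 20.546, 0.682, 0, -70.136, -16.507], TCP at [0.275, 0.617, 0.235] pointing down, gripper open.
Joint ranges: [-176.03, 176.03], [-82.01, 121.73], [-58.28, 71.71], [-173.87, 95.51], [-174.79, -0.11], [-173.66, 173.66]. Speed limits (degrees/s): [136.94, 136.94, 172.46, 180, 180, 180].

## Interface

Orientations are given as [roll, pitch, yaw] about the fixed x, y, z axes, in that order (R = Rz(yaw) Ry(pitch) Rx(roll)).
In Python, from plant import ctrl, vision gives the robot as it stands. The module is installed in compiled form; this text tells all that it offers.
- The arm moves only by the tool move_arm, never from a script. Its argument "moves" is one flat list of numbers, 7 for each row, row after row: the finger opening in cm, from 0 to 8.76, then the shift along the tool's x, y, z in cm, then the turn, a rotation vector about the tool's x, y, z in rad. A call has 1 to 8 rows; each row shifts and turns the commanded pose from where the row before left it, along the tool's axes as they then stand; what a row does not reach is not made up. A row lasts 1/10 s, in which the tool goes at most 50 mm and 8.59 degrees, less where a joint would pass 70% of its speed; a pose out of reach is approached as far as the arm can. A call with a gripper value outside its range is refused whole. The fingers move at their own pace and stop on an object; the grip force is fixed at half the most. Time passes only in rows, so rows that do not move let the fingers close. It gives the time, the measured TCP pose, the force, the opening and the grip force at its end, in the units of the state.
- ctrl.get_obs(): the state, without advancing time (a new reading comes with each control period).
- vision.snapshot(name): name is "side" or "top"; returns (picture, depth): 420x560x3 uint8, red, green, blue; 420x560 float32, m along the optical axis (not along the pixel's ray), 0 where there is no reading.
- vision.camera_model(name): a dict with "vertical_fov" (degrees; the focal length in pixels is half the picture's height over the tangent of half this angle, whatever the lens; pixels are square), "cx", "cy" (the principal point, pixels), "cam_to_world" (4x4, takes a point from camera to world coordinates). Camera axes: x right, y down, z forward; pixel columns grow to the right and rows downward; lengths in m; the calibration is good to about 2 mm. A picture is of the moment at which its call begins. camera_model takes no time and is no camera call.
- ctrl.close_job(): hands the job in; it is judged then, once.
The state is a dict: "clock": time; "joint_pos": joint angles; "qvel": joint speeds; "tau": joint torques, N m; "tool_pos": TCP position; "orientation": TCP orientation; "force": force on the tool from outside, world axes, zero at the start; "moment": the same for the moment, N m; "opening": finger opening in m; "gripper_force": force on a finger pad.
Only numpy, scipy, OpenCV 4.12 (cv2) and the standard library are available. Lean on these libraries where they do the work, as an engineer would, in place of code of your own. Each camera call takes 0.05 s, during which the arm holds its last target. There are 200 camera calls.

## Task

The head of the small pipe-warming burner has been cleaned: put the wide brass flame ring and then the smaller dark cap ring back over the burner's post, each fully home and let go. Then set its gas valve: turn the red handwheel clockwise by its black crank grip until it is closed against its stop, and open it again exactly two full turns. Finish still gripping the crank grip at that setting, so that it cannot creep while I tighten the gland nut, and do not disturb the other things on the bench.

Things in the scene. Friction and masses are not known exactly. Their poses are not given: they have to be found in the camera images.
- burner: the pipe-warming burner, bolted to the bench: dark cast base plate 96 x 250 x 10 mm, burner pot at its +y end, brass needle valve with a red handwheel at its -y end, a brass mixing tube between them. Origin under the middle of the plate, on the bench; z up. The plate's long side is y. Tallest parts: post tip 102 mm above the bench, crank grip 153 mm.
- burner_seat (a point): centre of the pot's flat round seat (48 mm across), 56 mm above the bench, at burner (0, +80, 56) mm; z up. From it rises the fixed stepped post: 20 mm diameter for 15 mm, a shoulder tapering to 13.6 mm diameter at 18.5 mm, then a 12 mm pin whose tapered tip ends 46 mm above the seat. The pot below the seat is no wider than the seat for 20 mm, so fingers may reach below it.
- flame_ring: loose brass ring with dark slots round its side: 56 mm outside diameter, 23 mm bore, 20 mm high, 0.2 kg. Origin at the centre of its underside; z is its axis. Home: it goes on first, over the 20 mm shank, flat on the seat (origin at burner_seat).
- cap_ring: loose plain dark steel ring: 46 mm outside diameter, 15 mm bore, 18 mm high, 0.14 kg. Origin at the centre of its underside; z is its axis. Home: over the 12 mm pin, flat on the flame ring (origin 20 mm above burner_seat); it does not pass over the 20 mm shank.
- wheel_centre (a point): centre of the red handwheel (87 mm across the rim, rim bar 11 mm thick), on the vertical valve axis, 98 mm above the bench, at burner (0, -80, 98) mm. The hub nut ends 13 mm above this point.
- valve_wheel (a joint): angle of the handwheel about the vertical axis, rad: 0 = closed against its stop; grows as it is opened, counter-clockwise seen from above, 6.283 a turn; up to five turns. It starts partly open, less than a turn. It turns against a steady friction of about 0.08 N m (2 N at the crank grip) and stays where it is left. When closed, the crank grip lies from the wheel centre towards the burner pot (burner +y).
- crank_grip: the black upright grip on the wheel's rim: round, 18 mm diameter, 46 mm high, its axis vertical and 38 mm from the valve axis. Origin at the centre of its underside, 9 mm above the wheel centre (107 mm above the bench), so its top is at 153 mm; it moves round with the wheel. It revolves freely on its pin, so a gripper can hold it and go round and round without turning itself. Its sides are straight from 12 to 42 mm above the origin.
- mug: bystander: grey mug, 82 mm across, 94 mm high, behind the burner; leave alone. Origin at the underside.
- steel_cup: bystander: small dark steel cup, 66 mm across, 38 mm high, at the left; leave alone. Origin at the underside.
- wax_cake: bystander: round yellow cake of wax, 68 mm across, 21 mm high, at the front left; leave alone. Origin at the underside.
- frit_jar: bystander: glass jar of coloured grains with a dark lid, 60 mm across, 90 mm high, at the far right; leave alone. Origin at the underside.
- spanner_17: bystander: open-ended steel spanner 213 mm long, 5 mm thick, at the front edge of the bench; leave alone. Origin at the underside.
There are look-alikes about, which are no part of the job. What is shaped like the cap_ring but green or purple is not meant.

How it is judged:
By the outcome, as a careful person would: the job done as asked, in the order asked, and still so for the second after the job is handed in, while the arm keeps its last pose, push and grip.
It also fails if it takes over 72 s, if anything falls off the work surface, if the arm or the gripper's body presses on something with over 40 N, if the wrist force passes 120 N, or if a joint passes its speed limit or range.

## Working session

There is one attempt and no reset: what is moved stays moved. The work goes in short steps, Python scripts to look and compute and a tool call to move; the robot and the scene stay as the last step left them, time stands still between calls to the robot, and variables do not carry over. Pictures are saved under pics/ and viewed, at most 10 in all, crops included, and the job is handed in when it is done.

Besides the shell and the picture viewer there is one more tool, called after "Request:" as name(argument=value, ...) on one line, values as JSON. move_arm: Moves the arm, as the interface text tells. Its arguments: {"type":"object","properties":{"moves":{"type":"array"}},"required":["moves"]}

```bash
mkdir -p pics
cat > h.py <<'E'
import numpy as np,cv2
from plant import ctrl,vision
def snap(n,f):
    p,d=vision.snapshot(n); cv2.imwrite('pics/%s.png'%f,p[:,:,::-1]); np.savez('pics/%s.npz'%f,p=p,d=d); return p,d
def cam(n):
    m=vision.camera_model(n); f=210/np.tan(np.radians(m['vertical_fov']/2)); return f,m['cx'],m['cy'],np.array(m['cam_to_world'])
def pt(n,u,v,d):
    f,cx,cy,T=cam(n); return (T@[(u-cx)/f*d,(v-cy)/f*d,d,1])[:3]
def atz(n,u,v,z):
    f,cx,cy,T=cam(n); r=T[:3,:3]@[(u-cx)/f,(v-cy)/f,1]; o=T[:3,3]; return o+r*(z-o[2])/r[2]
def cloud(n,d):
    f,cx,cy,T=cam(n); v,u=np.mgrid[:420,:560]; P=np.stack([(u-cx)/f*d,(v-cy)/f*d,d],-1); return P@T[:3,:3].T+T[:3,3]
def crop(f,u0,v0,u1,v1,k,out):
    cv2.imwrite('pics/%s.png'%out,cv2.resize(cv2.imread('pics/%s.png'%f)[v0:v1,u0:u1],None,fx=k,fy=k,interpolation=cv2.INTER_CUBIC))
E
python3 - <<'E'
from h import *
a,_=snap('top','t0');b,_=snap('side','s0')
for n in('top','side'):print(n,cam(n))
print(ctrl.get_obs())
E
```

```text
top (np.float64(450.6118394696675), 287.55250095687086, 197.75878709664826, array([[ 0.01557427, -0.99090476,  0.13366073,  0.3440857 ],
       [-0.99976986, -0.01740523, -0.01254097,  0.02649397],
       [ 0.0147533 , -0.13343465, -0.9909478 ,  1.58534641],
       [ 0.        ,  0.        ,  0.        ,  1.        ]]))
side (np.float64(388.4273855653401), 281.28802802740506, 204.83617059715198, array([[ 0.83072485, -0.33419947,  0.44520437,  0.05261755],
       [-0.55642035, -0.47390736,  0.68250143, -0.74334275],
       [-0.01710599, -0.81469168, -0.57964201,  0.73522748],
       [ 0.        ,  0.        ,  0.        ,  1.        ]]))
{'clock': 0.1, 'joint_pos': array([ 8.25140383e+01,  2.05853549e+01,  6.39094249e-01, -1.67672563e-02,
       -7.01348634e+01, -1.65056795e+01]), 'qvel': array([-0.04474484, -0.11016196,  0.07197147,  0.15035973,  0.00985936,
       -0.09236036]), 'tau': array([-1.77419068e-03, -5.84165561e+01,  2.93755889e+01,  7.01548666e+00,
        1.02314207e-02, -4.79644996e-05]), 'tool_pos': array([0.2743277 , 0.61628333, 0.23374226]), 'orientation': array([ 1.79917740e+02, -7.93645756e-03, -2.39973443e+01]), 'force': array([-0.4847499 ,  0.43069392, -0.87636894]), 'moment': array([-0.00610134,  0.0035853 ,  0.01547046]), 'gripper_force': 0.0, 'opening': 0.08760504820357}
```

View pics/t0.png

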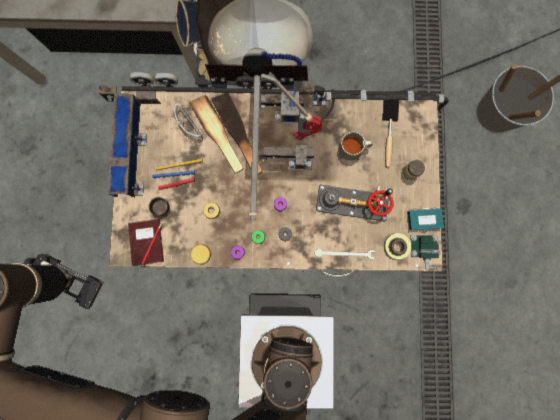

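View pics/s0.png

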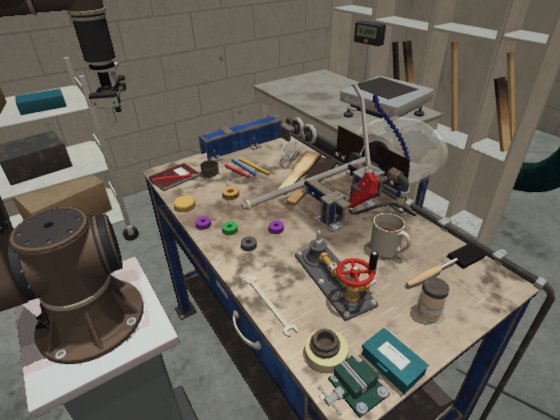

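Run:
```python
from h import *
a=cv2.imread('pics/t0.png'); 
A=cv2.resize(a[175:275,190:325],None,fx=4,fy=4,interpolation=cv2.INTER_CUBIC)
B=cv2.resize(a[175:225,305:440],None,fx=4,fy=4,interpolation=cv2.INTER_CUBIC)
cv2.imwrite('pics/c0.png',np.vstack([A,B])[:600])
z=np.load('pics/t0.npz');C=cloud('top',z['d'])
for n,u,v in [('brass',211,202),('brassb',211,217),('cap',285,229),('cap2',285,239),('bar',254,200),('bar',254,150),('bar',254,100),('barend',252,212),('post',331,198),('pot',325,200),('grip',384,210),('table',300,220),('lamp',315,123)]: print(n,u,v,C[v,u].round(3))
# burner plate etc: high points
m=(C[...,2]>.015)&(C[...,2]<.3)
for lo,hi,nm,(u0,v0,u1,v1) in [(.012,.03,'brass',(200,198,223,222)),(.012,.03,'cap',(276,225,294,244))]:
    k=C[v0:v1,u0:u1]; mm=(k[...,2]>lo)&(k[...,2]<hi); q=k[mm]; print(nm,len(q),q.mean(0).round(4),((q.min(0)+q.max(0))/2).round(4),(q.max(0)-q.min(0)).round(4))
k=C[175:225,305:410]; q=k[(k[...,2]>.07)&(k[...,2]<.17)&(k[...,1]<-.15)]
np.set_printoptions(suppress=True); g=q[q[:,2]>.12]; print(len(g),g.mean(0) if len(g) else 0, g.round(3)[:30])
```

```text
brass 211 202 [0.536 0.275 0.015]
brassb 211 217 [0.483 0.272 0.016]
cap 285 229 [0.446 0.014 0.021]
cap2 285 239 [0.411 0.013 0.016]
bar 254 200 [0.539 0.121 0.068]
bar 254 150 [0.712 0.125 0.07 ]
bar 254 100 [0.894 0.13  0.061]
barend 252 212 [0.498 0.127 0.071]
post 331 198 [ 0.549 -0.139  0.079]
pot 325 200 [ 0.545 -0.121  0.056]
grip 384 210 [ 0.518 -0.333  0.015]
table 300 220 [ 0.479 -0.038  0.01 ]
lamp 315 123 [ 0.79  -0.079  0.143]
brass 169 [0.5091 0.2739 0.0192] [0.5095 0.2745 0.0205] [0.0535 0.054  0.0167]
cap 109 [0.431  0.0144 0.0181] [0.4319 0.0136 0.0186] [0.0419 0.0419 0.0132]
40 [ 0.56566511 -0.31885025  0.14370306] [[ 0.576 -0.32   0.147]
 [ 0.575 -0.323  0.15 ]
 [ 0.575 -0.317  0.13 ]
 [ 0.573 -0.317  0.146]
 [ 0.571 -0.318  0.155]
 [ 0.572 -0.323  0.15 ]
 [ 0.572 -0.325  0.152]
 [ 0.572 -0.314  0.131]
 [ 0.568 -0.312  0.155]
 [ 0.568 -0.315  0.156]
 [ 0.569 -0.32   0.149]
 [ 0.568 -0.321  0.156]
 [ 0.569 -0.326  0.15 ]
 [ 0.568 -0.327  0.157]
 [ 0.569 -0.312  0.124]
 [ 0.567 -0.312  0.14 ]
 [ 0.565 -0.313  0.15 ]
 [ 0.564 -0.314  0.158]
 [ 0.565 -0.319  0.152]
 [ 0.565 -0.322  0.153]
 [ 0.566 -0.326  0.148]
 [ 0.566 -0.329  0.149]
 [ 0.566 -0.312  0.126]
 [ 0.565 -0.315  0.127]
 [ 0.563 -0.314  0.143]
 [ 0.562 -0.315  0.154]
 [ 0.561 -0.318  0.155]
 [ 0.562 -0.322  0.152]
 [ 0.562 -0.325  0.151]
 [ 0.563 -0.33   0.147]]
```

View pics/c0.png

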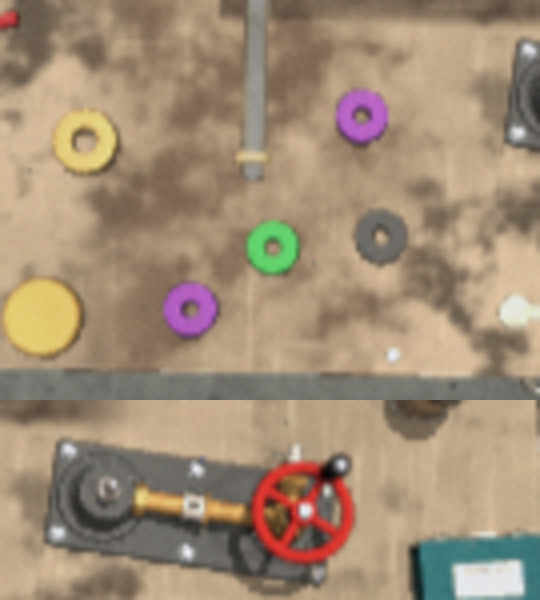

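Run:
```python
from h import *
np.set_printoptions(suppress=True,precision=4)
c=lambda u,v:((u+.5)/4-.5+305,(v-400+.5)/4-.5+175)
p=atz('top',*c(107,489),.102);w=atz('top',*c(305,511),.111);g=atz('top',*c(340,464),.153)
print(p,w,g,'d',np.linalg.norm(p-w),np.linalg.norm((g-w)[:2]))
e=(p-w)[:2]; print('burner yaw',np.degrees(np.arctan2(e[1],e[0]))-90)
a=(g-w)[:2];print('grip ang',np.degrees(np.arctan2(a[1],a[0])-np.arctan2(e[1],e[0]))%360)
crop('s0',285,220,405,320,5,'c1')
f,cx,cy,T=cam('side')
for n,P in(('post',p),('hub',w),('grip',g)):
    q=T[:3,:3].T@(P-T[:3,3]);print(n,cx+f*q[0]/q[2],cy+f*q[1]/q[2])
crop('s0',215,180,290,255,8,'c2')
```

```text
[ 0.5497 -0.1381  0.102 ] [ 0.533 -0.301  0.111] [ 0.5663 -0.3205  0.153 ] d 0.16409837112294334 0.03857262812227874
burner yaw -5.858491804381245
grip ang 245.59123948339806
post 315.0187828422497 229.23705946800442
hub 353.70731408215704 266.1016078130102
grip 372.8032576012627 251.31294562036186
```

View pics/c1.png

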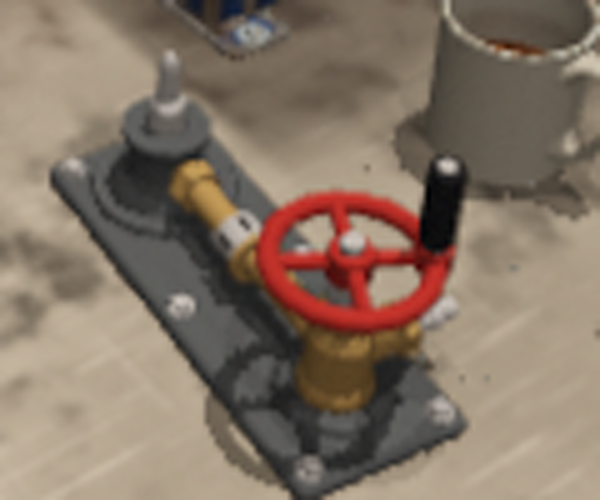

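Run:
```python
from h import *
from scipy.optimize import least_squares
np.set_printoptions(suppress=True,precision=4)
c=lambda u,v:((u+.5)/4-.5+305,(v-400+.5)/4-.5+175)
s=lambda u,v:((u+.5)/5-.5+285,(v+.5)/5-.5+220)
obs=[('top',c(108,490),0),('top',c(305,511),1),('top',c(340,463),2),('side',s(169,55),0),('side',s(353,240),1),('side',s(447,161),2)]
cams={n:cam(n) for n in('top','side')}
def pts(x):
    Y=np.array([-np.sin(x[2]),np.cos(x[2])]);o=x[:2]
    a=x[2]+np.pi/2+x[3]; w=o-.08*Y
    return [np.r_[o+.08*Y,.102],np.r_[w,.111],np.r_[w+.038*np.array([np.cos(a),np.sin(a)]),.153]]
def res(x):
    P=pts(x);r=[]
    for n,uv,k in obs:
        f,cx,cy,T=cams[n];q=T[:3,:3].T@(P[k]-T[:3,3]);r+=[cx+f*q[0]/q[2]-uv[0],cy+f*q[1]/q[2]-uv[1]]
    return r
R=least_squares(res,[.54,-.22,-.1,4.2]);print(R.x,np.degrees(R.x[2:]),np.array(R.fun));print(pts(R.x))
```

```text
[ 0.5429 -0.2242 -0.1133  4.3219] [ -6.4941 247.6285] [ 1.7496 -0.887   0.7918 -0.2519  0.4721 -0.0021 -1.0894 -0.3416 -0.3998
 -0.9772 -0.4139 -0.2477]
[array([ 0.5519, -0.1447,  0.102 ]), array([ 0.5339, -0.3037,  0.111 ]), array([ 0.5671, -0.322 ,  0.153 ])]
```

View pics/c2.png

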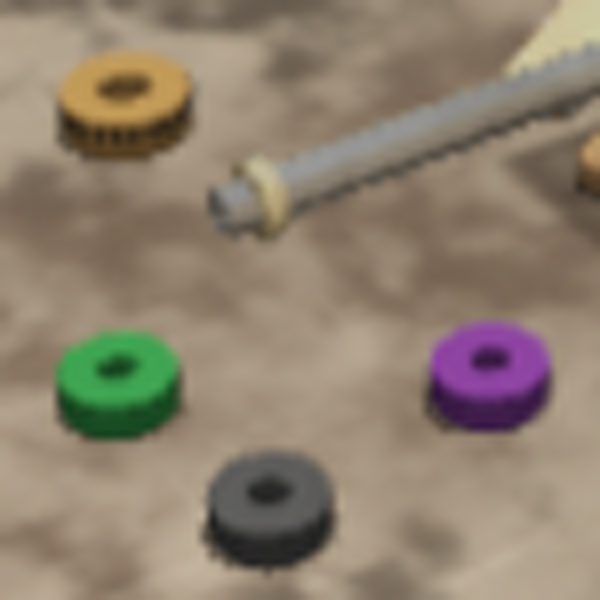

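Run:
```python
from h import *
np.set_printoptions(suppress=True,precision=4)
for n in('top','side'):
    z=np.load('pics/%s0.npz'%n[0]);C=cloud(n,z['d'])
    near=np.hypot(C[...,0]-.551,C[...,1]+.143)<.04
    for lo,hi in((.047,.062),(.062,.076),(.076,.09),(.09,.11)):
        q=C[near&(C[...,2]>lo)&(C[...,2]<hi)]
        if len(q)>3:print(n,lo,len(q),q.mean(0),(q.min(0)+q.max(0))[:2]/2,np.ptp(q,axis=0)[:2])
z=np.load('pics/s0.npz');C=cloud('side',z['d'])
for nm,x,y,r,lo,hi in(('brass',.509,.274,.04,.016,.028),('cap',.4315,.014,.035,.014,.028)):
    q=C[(np.hypot(C[...,0]-x,C[...,1]-y)<r)&(C[...,2]>lo)&(C[...,2]<hi)];print(nm,len(q),q.mean(0),(q.min(0)+q.max(0))[:2]/2,np.ptp(q,axis=0)[:2])
```

```text
top 0.047 130 [ 0.5542 -0.1451  0.0542] [ 0.5542 -0.1493] [0.046  0.0561]
top 0.062 15 [ 0.552  -0.1403  0.0703] [ 0.554  -0.1458] [0.0198 0.025 ]
top 0.076 5 [ 0.5528 -0.1437  0.0819] [ 0.5551 -0.1441] [0.0121 0.0115]
top 0.09 11 [ 0.5544 -0.1423  0.0988] [ 0.5555 -0.1421] [0.0108 0.0105]
side 0.047 169 [ 0.5502 -0.1543  0.0547] [ 0.5545 -0.1526] [0.0477 0.0603]
side 0.062 39 [ 0.5512 -0.1512  0.0698] [ 0.5534 -0.1478] [0.0165 0.0182]
side 0.076 17 [ 0.5521 -0.1502  0.0835] [ 0.5524 -0.1499] [0.0075 0.0072]
side 0.09 19 [ 0.5531 -0.1487  0.0971] [ 0.5537 -0.148 ] [0.0095 0.0109]
brass 118 [0.5076 0.2678 0.0191] [0.5091 0.2681] [0.0539 0.0552]
cap 134 [0.4296 0.009  0.0172] [0.4298 0.0097] [0.0448 0.044 ]
```

Request:
move_arm(moves=[8.7,0,0,0,0,0,-0.14,8.7,0,0,0,0,0,-0.14,8.7,0,0,0,0,0,-0.139])

```text
clock: 0.4
tool_pos: [0.2744, 0.6164, 0.234]
orientation: [179.9, 0.0, 0.3]
force: [0.5, 1.0, -0.1]
opening: 0.087
gripper_force: 0.0
```

Request:
move_arm(moves=[8.7,2.6,3.9,0.9,0,0,0,8.7,2.6,3.9,0.9,0,0,0,8.7,2.6,3.9,0.9,0,0,0,8.7,2.6,3.9,0.9,0,0,0,8.7,2.6,3.9,0.9,0,0,0,8.7,2.6,3.9,0.9,0,0,0,8.7,2.6,3.9,0.9,0,0,0,8.7,2.6,3.9,0.9,0,0,0])

```text
clock: 1.2
tool_pos: [0.4831, 0.3029, 0.1621]
orientation: [180.0, 0.0, 0.0]
force: [1.1, 0.5, -0.9]
opening: 0.0871
gripper_force: 0.0
```

Request:
move_arm(moves=[8.7,1.3,1.7,2,0,0,0,8.7,1.3,1.6,2,0,0,0.003,8.7,0,0,3,0,0,0,8.7,0,0,1.2,0,0,0,8.7,0,0,0,0,0,0])

```text
clock: 1.7
tool_pos: [0.5075, 0.2707, 0.0787]
orientation: [179.8, 0.2, -0.2]
force: [-0.1, 0.5, -0.3]
opening: 0.0871
gripper_force: 0.0
```

Request:
move_arm(moves=[8.7,0.1,0,2.5,0,0,0,8.7,0,0,2.5,0,0,0,8.7,0,0,1.2,0,0,0,8.7,0,0,0.5,0,0,0,5.0,0,0,0,0,0,0,5.0,0,0,0,0,0,0,5.0,0,0,0,0,0,0,5.0,0,0,0,0,0,0])

```text
clock: 2.5
tool_pos: [0.51, 0.2721, 0.0145]
orientation: [-179.9, -0.1, -0.2]
force: [0.7, 0.8, -0.1]
opening: 0.0604
gripper_force: 0.0
```

Request:
move_arm(moves=[5.0,0,0,0,0,0,0,5.0,0,0,0,0,0,0])

```text
clock: 2.7
tool_pos: [0.5098, 0.2719, 0.0142]
orientation: [-180.0, -0.0, -0.2]
force: [-1.5, 1.0, 5.7]
opening: 0.0544
gripper_force: 30.0
```

Request:
move_arm(moves=[5.0,0,0,-2,0,0,0,5.0,0,0,-4,0,0,0,5.0,0,0,-4,0,0,0,5.0,0,1,-4,0,0,0,5.0,0.5,4,0,0,0,0,5.0,0.5,4.7,0,0,0,0,5.0,0.5,4.7,0,0,0,0,5.0,0.5,4.7,0,0,0,0])

```text
clock: 3.5
tool_pos: [0.5284, 0.079, 0.1534]
orientation: [-180.0, 0.0, -0.1]
force: [0.9, -0.7, -2.0]
opening: 0.0543
gripper_force: 30.0
```

Request:
move_arm(moves=[5.0,0.5,4.7,0,0,0,0,5.0,0.5,4.7,0,0,0,0,5.0,0.5,4.7,0,0,0,0,5.0,0.5,4.7,0,0,0,0,5.0,0.5,3,0,0,0,0,5.0,0,0.8,0,0,0,0,5,0,0,1,0,0,0,5,0,0,0,0,0,0])

```text
clock: 4.3
tool_pos: [0.552, -0.1449, 0.1416]
orientation: [-180.0, 0.2, -0.2]
force: [-0.6, 0.6, -2.5]
opening: 0.0542
gripper_force: 30.0
```

Run:
```python
from h import *
np.set_printoptions(suppress=True,precision=4)
o=ctrl.get_obs();print(o['tool_pos'],o['force'])
snap('side','s1');crop('s1',265,180,385,270,5,'c3')
```

```text
[ 0.552  -0.1449  0.1416] [-0.5807  0.5767 -2.5342]
```

View pics/c3.png

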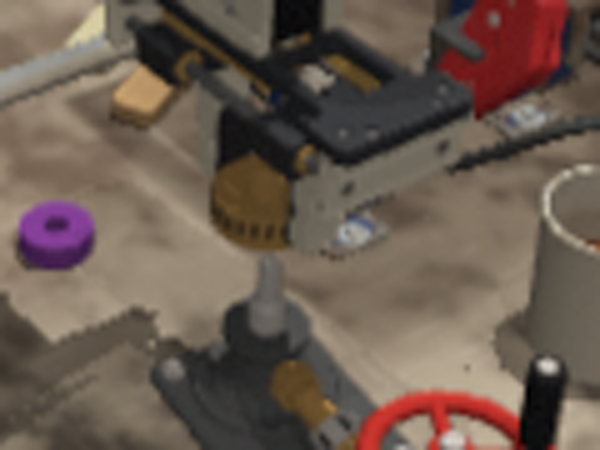

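Run:
```python
from h import *
np.set_printoptions(suppress=True,precision=2)
f,cx,cy,T=cam('side')
def pr(P):
    q=T[:3,:3].T@(np.array(P)-T[:3,3]);return ((cx+f*q[0]/q[2]-265+.5)*5-.5,(cy+f*q[1]/q[2]-180+.5)*5-.5,q[2],f/q[2]*5/1000)
print('ringmid',pr((.552,-.145,.1375)),'tip',pr((.5545,-.1455,.102)))
z=np.load('pics/s1.npz');C=cloud('side',z['d']);p=z['p'].astype(int)
v,u=np.mgrid[:420,:560]
m=(u>305)&(u<325)&(v>208)&(v<232)&(p[...,0]>p[...,2]+35)
q=C[m];np.set_printoptions(precision=4);print(len(q),q.min(0),q.max(0),np.percentile(q,[5,95],axis=0))
# fit cylinder centre r=28
from scipy.optimize import least_squares
k=q[(q[:,2]>.128)&(q[:,2]<.146)]
r=least_squares(lambda c:np.hypot(k[:,0]-c[0],k[:,1]-c[1])-.028,[.552,-.145],loss='soft_l1',f_scale=.002);print(len(k),r.x,np.std(r.fun))
s=C[(np.hypot(C[...,0]-.553,C[...,1]+.148)<.03)&(C[...,2]>.078)&(C[...,2]<.098)]
r=least_squares(lambda c:np.hypot(s[:,0]-c[0],s[:,1]-c[1])-.006,[.552,-.145],loss='soft_l1',f_scale=.002);print(len(s),r.x,np.std(r.fun))
```

```text
ringmid (np.float64(266.5784697514074), np.float64(198.7476881396449), np.float64(0.9771649952902504), np.float64(1.9875220021055109)) tip (np.float64(268.42454602898596), np.float64(252.2851719040106), np.float64(0.9985140468167626), np.float64(1.9450271471074279))
227 [ 0.0526 -0.7433 -0.002 ] [ 0.6404 -0.0144  0.7352] [[ 0.5244 -0.1707  0.002 ]
 [ 0.6176 -0.0415  0.1483]]
136 [ 0.5565 -0.1616] 0.006459372448558931
23 [ 0.5546 -0.1462] 0.0012140234154991774
```

Request:
move_arm(moves=[5.0,0.3,0.1,1,0,0,0,5.0,0,0,1.5,0,0,0,5.0,0,0,1.2,0,0,0,5,0,0,0.8,0,0,0,5,0,0,0.5,0,0,0,5,0,0,0.4,0,0,0,5,0,0,0,0,0,0])

```text
clock: 5.05
tool_pos: [0.5563, -0.1464, 0.0892]
orientation: [180.0, 0.0, -0.2]
force: [0.4, 0.2, -2.8]
opening: 0.0542
gripper_force: 30.0
```

Request:
move_arm(moves=[5.0,-0.1,0,0.2,0,0,0,5.0,0,0,0.3,0,0,0,5.0,0,0,0.3,0,0,0,5,0,0,0,0,0,0])

```text
clock: 5.45
tool_pos: [0.5551, -0.1465, 0.0812]
orientation: [-180.0, 0.0, -0.2]
force: [-0.9, -0.1, -1.7]
opening: 0.0544
gripper_force: 30.0
```

Request:
move_arm(moves=[5.0,0,0,0.4,0,0,0,5.0,0,0,0.4,0,0,0,5.0,0,0,0.3,0,0,0,5,0,0,0,0,0,0])

```text
clock: 5.85
tool_pos: [0.5553, -0.1465, 0.0703]
orientation: [180.0, 0.0, -0.2]
force: [-0.4, 0.1, -1.9]
opening: 0.0544
gripper_force: 30.0
```

Great: free over the shank. Lower gently to contact.

Request:
move_arm(moves=[5.0,0,0,0.1,0,0,0,5.0,0,0,0.1,0,0,0,5,0,0,0,0,0,0])

```text
clock: 6.15
tool_pos: [0.5554, -0.1465, 0.0701]
orientation: [180.0, -0.0, -0.1]
force: [-6.1, 2.9, 13.6]
opening: 0.0544
gripper_force: 30.0
```

Request:
move_arm(moves=[5.0,0,0,-0.2,0,0,0,7,0,0,0,0,0,0,7,0,0,0,0,0,0,7,0,0,0,0,0,0,7,0,0,-2,0,0,0,7,0,0,-4,0,0,0,7,0,0,-4,0,0,0])

```text
clock: 6.85
tool_pos: [0.5548, -0.1465, 0.1709]
orientation: [180.0, 0.1, -0.2]
force: [1.3, 0.5, -0.3]
opening: 0.0699
gripper_force: 0.0
```

Run:
```python
from h import *
o=ctrl.get_obs();print(o['joint_pos'],o['tool_pos'])
snap('side','s2')
C=cloud('side',np.load('pics/s2.npz')['d'])
q=C[(np.hypot(C[...,0]-.554,C[...,1]+.147)<.035)&(C[...,2]>.07)&(C[...,2]<.083)]
print(len(q),q.mean(0),(q.min(0)+q.max(0))/2,np.median(q[:,2]))
```

```text
[ 4.73366442e+00  1.40396228e+01 -1.73509518e+01  4.75061907e-03
 -5.87420828e+01  8.51038412e+01] [ 0.55482677 -0.1465395   0.17092772]
238 [ 0.55151281 -0.15194941  0.07486524] [ 0.55417654 -0.14848105  0.07585791] 0.07489182714839615
```

Request:
move_arm(moves=[7,-2.5,-3.2,0,0,0,0,7,-2.5,-3.2,0,0,0,0,7,-2.5,-3.2,0,0,0,0,7,-2.5,-3.2,0,0,0,0,7,-2.4,-3.0,0,0,0,0,7,0,0,1,0,0,0.143,7,0,0,1,0,0,0.143,7,0,0,1,0,0,0.143])

```text
clock: 7.7
tool_pos: [0.4319, 0.0125, 0.1404]
orientation: [-179.9, -0.0, -25.0]
force: [-0.1, 0.9, 0.4]
opening: 0.07
gripper_force: 0.0
```

Request:
move_arm(moves=[7,0,0,1,0,0,0.143,7,0,0,1,0,0,0.143,7,0,0,1,0,0,0.143,7,0,0,1,0,0,0.143,7,0,0,1,0,0,0.143,7,0,0,0,0,0,0.143,7,0,0,0,0,0,0.143,7,0,0,0,0,0,0.143])

```text
clock: 8.5
tool_pos: [0.4319, 0.0119, 0.0903]
orientation: [180.0, -0.0, -90.6]
force: [-0.4, 0.5, 1.0]
opening: 0.0704
gripper_force: 0.0
```

Request:
move_arm(moves=[7,0,0,0,0,0,0])

```text
clock: 8.6
tool_pos: [0.4319, 0.0119, 0.0904]
orientation: [180.0, -0.0, -90.4]
force: [0.6, -0.1, 0.5]
opening: 0.0701
gripper_force: 0.0
```

Request:
move_arm(moves=[7,0,0,2.5,0,0,0,7,0,0,2.5,0,0,0,7,0,0,1.7,0,0,0,7,0,0,1,0,0,0,4.2,0,0,0,0,0,0,4.2,0,0,0,0,0,0,4.2,0,0,0,0,0,0,4.2,0,0,0,0,0,0])

```text
clock: 9.4
tool_pos: [0.4322, 0.0121, 0.0143]
orientation: [-179.9, 0.0, -90.3]
force: [-0.9, 0.2, 3.7]
opening: 0.0451
gripper_force: 28.9
```

Request:
move_arm(moves=[4.2,0,0,0,0,0,0])

```text
clock: 9.5
tool_pos: [0.4322, 0.0121, 0.0143]
orientation: [-179.9, 0.0, -90.3]
force: [-1.0, 0.6, 5.6]
opening: 0.0446
gripper_force: 30.0
```

Request:
move_arm(moves=[4.2,0,0,-2,0,0,0,4.2,0,0,-4,0,0,0,4.2,0,0,-4,0,0,-0.005,4.2,3.1,-2.4,-2.4,0,0,0,4.2,3.1,-2.4,0,0,0,0,4.2,3.2,-2.5,0,0,0,0,4.2,3.2,-2.5,0,0,0,0,4.2,3.2,-2.5,0,0,0,0])

```text
clock: 10.3
tool_pos: [0.5556, -0.1475, 0.1378]
orientation: [-180.0, 0.0, -90.0]
force: [-0.1, 1.3, -1.0]
opening: 0.0447
gripper_force: 30.0
```

Request:
move_arm(moves=[4.2,0,0,0,0,0,0,4.2,0,0,0,0,0,0])

```text
clock: 10.5
tool_pos: [0.5545, -0.1469, 0.1368]
orientation: [179.9, 0.0, -90.1]
force: [-0.4, 0.1, -1.4]
opening: 0.0451
gripper_force: 30.0
```

Run:
```python
from h import *
o=ctrl.get_obs();print(o['tool_pos'],o['orientation'])
snap('side','s3');crop('s3',265,180,385,270,5,'c4')
f,cx,cy,T=cam('side')
def pr(P):
    q=T[:3,:3].T@(np.array(P)-T[:3,3]);return ((cx+f*q[0]/q[2]-265+.5)*5-.5,(cy+f*q[1]/q[2]-180+.5)*5-.5,f/q[2]*5/1000)
t=o['tool_pos'];print(pr((t[0],t[1],t[2]-.005)),pr((t[0],t[1],t[2]-.014)),pr((.5547,-.1460,.102)))
```

```text
[ 0.55449478 -0.14693021  0.13682909] [ 1.79924387e+02  1.25675537e-02 -9.01234229e+01]
(np.float64(272.42920404110305), np.float64(207.833680460713), np.float64(1.9812762287627104)) (np.float64(271.7321559871145), np.float64(221.8516921042163), np.float64(1.9707878726067198)) (np.float64(269.335783330586), np.float64(252.64799156400142), np.float64(1.9455185562480493))
```

View pics/c4.png

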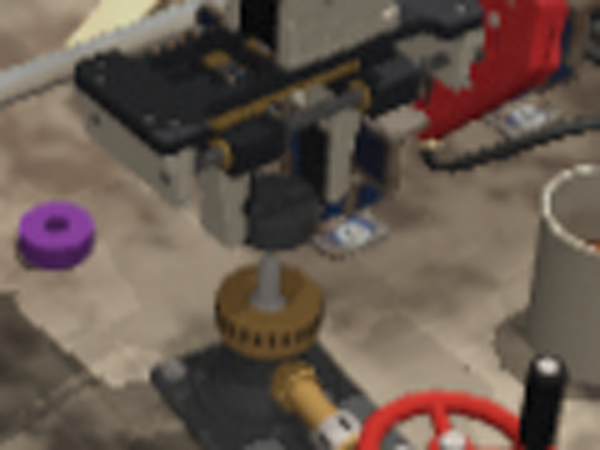

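Request:
move_arm(moves=[4.2,-0.2,0,1,0,0,0,4.2,0,0,0.8,0,0,0,4.2,0,0,0.4,0,0,0,4.2,0,0,0.3,0,0,0,4.2,0,0,0,0,0,0])

```text
clock: 11.05
tool_pos: [0.5546, -0.1438, 0.1121]
orientation: [180.0, -0.0, -90.0]
force: [0.1, 0.2, -1.1]
opening: 0.0452
gripper_force: 30.0
```

Request:
move_arm(moves=[4.2,0.14,0,0,0,0,0,4.2,0,0,0.3,0,0,0,4.2,0,0,0.3,0,0,0,4.2,0,0,0.3,0,0,0,4.2,0,0,0,0,0,0])

```text
clock: 11.55
tool_pos: [0.5545, -0.1455, 0.103]
orientation: [179.9, 0.0, -90.0]
force: [-0.3, -0.5, -1.8]
opening: 0.0449
gripper_force: 30.0
```

Request:
move_arm(moves=[4.2,0,0,0.4,0,0,0,4.2,0,0,0.4,0,0,0,4.2,0,0,0.3,0,0,0,4.2,0,0,0,0,0,0])

```text
clock: 11.95
tool_pos: [0.5545, -0.1455, 0.0919]
orientation: [179.9, 0.0, -90.0]
force: [-1.0, -0.0, -1.3]
opening: 0.045
gripper_force: 30.0
```

Request:
move_arm(moves=[4.2,0,0,0.15,0,0,0,4.2,0,0,0.1,0,0,0,4.2,0,0,0,0,0,0])

```text
clock: 12.25
tool_pos: [0.5549, -0.1455, 0.0904]
orientation: [-180.0, -0.0, -90.0]
force: [-1.2, 0.2, 0.4]
opening: 0.0449
gripper_force: 30.0
```

Request:
move_arm(moves=[4.2,0,0,0.1,0,0,0,4.2,0,0,0,0,0,0,5.8,0,0,0,0,0,0,5.8,0,0,0,0,0,0,5.8,0,0,-2,0,0,0,5.8,0,0,-4,0,0,0,5.8,0,0,-4,0,0,0,5.8,0,0,-2,0,0,0])

```text
clock: 13.05
tool_pos: [0.5563, -0.1458, 0.2127]
orientation: [-179.7, -0.0, -90.0]
force: [1.6, 0.5, 0.1]
opening: 0.0583
gripper_force: 0.0
```

Run:
```python
from h import *
np.set_printoptions(suppress=True,precision=4)
o=ctrl.get_obs();print(o['tool_pos'],o['joint_pos'])
snap('side','s4');crop('s4',285,210,405,310,5,'c5')
C=cloud('side',np.load('pics/s4.npz')['d'])
q=C[(np.hypot(C[...,0]-.554,C[...,1]+.147)<.022)&(C[...,2]>.08)&(C[...,2]<.12)]
print(len(q),np.percentile(q[:,2],[10,30,50,70,90]))
g=C[(np.hypot(C[...,0]-.567,C[...,1]+.322)<.02)&(C[...,2]>.115)&(C[...,2]<.158)]
print(len(g),g.mean(0),(g.min(0)+g.max(0))/2)
```

```text
[ 0.5563 -0.1458  0.2127] [  4.8383  11.9307 -14.2878   0.0638 -63.5207  -4.84  ]
193 [0.0848 0.0919 0.0932 0.0939 0.0952]
133 [ 0.5626 -0.3285  0.1378] [ 0.5651 -0.3261  0.1355]
```

View pics/c5.png

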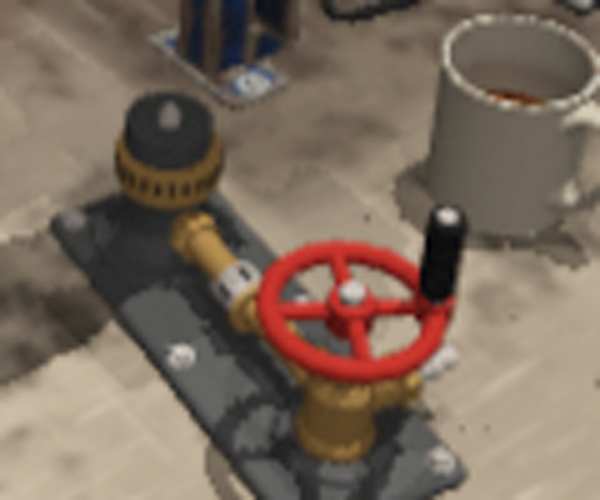

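Request:
move_arm(moves=[5,4.4,-0.3,0,0,0,0,5,4.4,-0.3,0,0,0,0,5,4.4,-0.3,0,0,0,0,5,4.4,-0.2,0,0,0,0,5,0,0,2.5,0,0,0,5,0,0,0,0,0,0])

```text
clock: 13.7
tool_pos: [0.5636, -0.322, 0.1799]
orientation: [179.7, 0.2, -90.2]
force: [-0.2, 1.7, -0.4]
opening: 0.0498
gripper_force: 0.0
```

Request:
move_arm(moves=[5,0,-0.3,0,0,0,0,5,0,0,2.2,0,0,0,5,0,0,2,0,0,0,5,0,0,0.8,0,0,0,1.5,0,0,0,0,0,0,1.5,0,0,0,0,0,0,1.5,0,0,0,0,0,0,1.5,0,0,0,0,0,0])

```text
clock: 14.5
tool_pos: [0.5694, -0.3216, 0.1352]
orientation: [-179.9, -0.0, -90.0]
force: [0.9, 0.2, 0.3]
opening: 0.0236
gripper_force: 0.0
```

Request:
move_arm(moves=[1.5,0,0,0,0,0,0,1.5,0,0,0,0,0,0])

```text
clock: 14.7
tool_pos: [0.5679, -0.3215, 0.1348]
orientation: [179.9, 0.0, -90.0]
force: [-4.1, 1.8, 5.5]
opening: 0.0173
gripper_force: 30.0
```

Run:
```python
from h import *
np.set_printoptions(suppress=True,precision=4)
o=ctrl.get_obs();print(o['tool_pos'],o['joint_pos'],o['orientation'],o['force'],o['opening'])
snap('side','s5');crop('s5',285,190,405,310,5,'c6')
```

```text
[ 0.5679 -0.3215  0.1348] [-12.4192  22.7784  -9.6576   0.0156 -57.631   12.4041] [179.9317   0.0016 -90.0068] [-4.1047  1.7734  5.5161] 0.017289468525207012
```

View pics/c6.png

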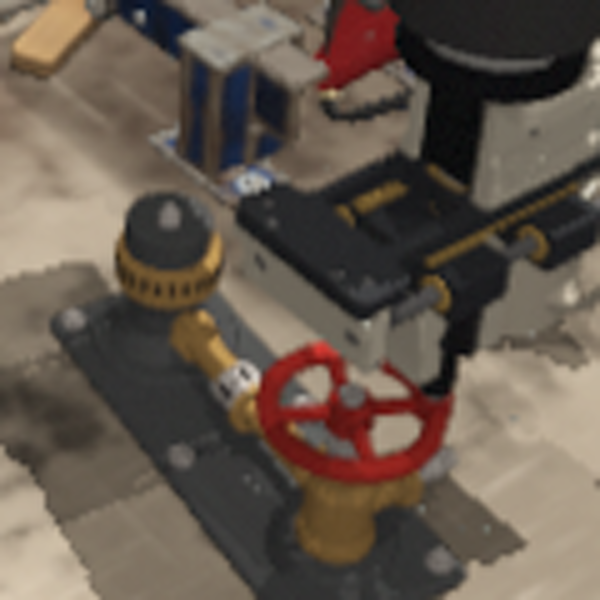

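```bash
cat > circ.py <<'E'
import numpy as np,sys
# start angle, step deg, n -> tool shifts in cm for yaw -90 (tool x=-wy, tool y=-wx)
a0,s,n=map(float,sys.argv[1:4]);a=np.radians(a0+s*np.arange(int(n)+1))
P=3.8*np.c_[np.cos(a),np.sin(a)];C=np.round(P,2);d=np.diff(C,axis=0)
print([(round(-y,2),round(-x,2)) for x,y in d])
E
python3 circ.py -29 -15 16
```

```text
[(np.float64(0.8), np.float64(0.59)), (np.float64(0.62), np.float64(0.77)), (np.float64(0.39), np.float64(0.91)), (np.float64(0.15), np.float64(0.98)), (np.float64(-0.11), np.float64(0.99)), (np.float64(-0.37), np.float64(0.92)), (np.float64(-0.59), np.float64(0.8)), (np.float64(-0.77), np.float64(0.62)), (np.float64(-0.91), np.float64(0.39)), (np.float64(-0.98), np.float64(0.15)), (np.float64(-0.99), np.float64(-0.11)), (np.float64(-0.92), np.float64(-0.37)), (np.float64(-0.8), np.float64(-0.59)), (np.float64(-0.62), np.float64(-0.77)), (np.float64(-0.39), np.float64(-0.91)), (np.float64(-0.15), np.float64(-0.98))]
```

Request:
move_arm(moves=[1.5,0.8,0.59,0,0,0,0,1.5,0.62,0.77,0,0,0,0,1.5,0.39,0.91,0,0,0,0,1.5,0.15,0.98,0,0,0,0])

```text
clock: 15.15
tool_pos: [0.5372, -0.3416, 0.1348]
orientation: [-179.8, -0.1, -90.0]
force: [2.7, 3.3, 3.7]
opening: 0.017
gripper_force: 30.0
```

Request:
move_arm(moves=[1.5,-0.11,0.99,0,0,0,0,1.5,-0.37,0.92,0,0,0,0,1.5,-0.59,0.8,0,0,0,0,1.5,-0.77,0.62,0,0,0,0,1.5,0,0,0,0,0,0])

```text
clock: 15.65
tool_pos: [0.5011, -0.3222, 0.1347]
orientation: [179.9, -0.0, -90.0]
force: [-2.5, 0.1, 7.9]
opening: 0.0175
gripper_force: 30.0
```

Request:
move_arm(moves=[1.5,-0.91,0.39,0,0,0,0,1.5,-0.98,0.15,0,0,0,0,1.5,-0.99,-0.11,0,0,0,0,1.5,-0.92,-0.37,0,0,0,0,1.5,-0.8,-0.59,0,0,0,0,1.5,-0.62,-0.77,0,0,0,0,1.5,-0.39,-0.91,0,0,0,0,1.5,0,0,0,0,0,0])

```text
clock: 16.45
tool_pos: [0.5257, -0.2665, 0.1348]
orientation: [-180.0, -0.1, -89.9]
force: [1.4, -0.3, 6.9]
opening: 0.0171
gripper_force: 30.0
```

```bash
python3 circ.py -254 -6 6; python3 -c "
from h import *
for i in range(1):
  o=ctrl.get_obs();t=o['tool_pos'];print(t,o['force'],np.degrees(np.arctan2(t[1]+.3037,t[0]-.5342))-360)"
```

```text
[(np.float64(-0.09), np.float64(-0.39)), (np.float64(-0.05), np.float64(-0.39)), (np.float64(-0.01), np.float64(-0.4)), (np.float64(0.04), np.float64(-0.4)), (np.float64(0.07), np.float64(-0.39)), (np.float64(0.12), np.float64(-0.38))]
[ 0.52571292 -0.26650308  0.13475613] [ 1.39054424 -0.30409177  6.89960996] -257.14705650780854
```

Request:
move_arm(moves=[1.5,-0.09,-0.39,0,0,0,0,1.5,-0.05,-0.39,0,0,0,0,1.5,-0.01,-0.4,0,0,0,0,1.5,0,0,0,0,0,0])

```text
clock: 16.85
tool_pos: [0.5365, -0.2655, 0.1347]
orientation: [180.0, -0.1, -90.0]
force: [-1.2, -2.1, 7.7]
opening: 0.0172
gripper_force: 30.0
```

Request:
move_arm(moves=[1.5,0.02,-0.2,0,0,0,0,1.5,0,0,0,0,0,0])

```text
clock: 17.05
tool_pos: [0.5381, -0.2657, 0.1347]
orientation: [180.0, -0.1, -90.0]
force: [-0.4, -2.0, 8.9]
opening: 0.0169
gripper_force: 30.0
```

Request:
move_arm(moves=[1.5,0.02,-0.2,0,0,0,0,1.5,0,0,0,0,0,0])

```text
clock: 17.25
tool_pos: [0.5393, -0.2658, 0.1347]
orientation: [179.9, -0.0, -90.0]
force: [-3.9, -1.2, 9.6]
opening: 0.0173
gripper_force: 30.0
```

Request:
move_arm(moves=[1.5,0.02,-0.2,0,0,0,0,1.5,0,0,0,0,0,0])

```text
clock: 17.45
tool_pos: [0.5395, -0.2659, 0.1346]
orientation: [179.7, -0.0, -90.0]
force: [-9.9, 0.7, 14.3]
opening: 0.0171
gripper_force: 30.0
```

Request:
move_arm(moves=[1.5,0.02,-0.1,0,0,0,0,1.5,0,0,0,0,0,0])

```text
clock: 17.65
tool_pos: [0.5396, -0.2659, 0.1346]
orientation: [179.6, 0.0, -90.0]
force: [-12.3, 1.1, 16.6]
opening: 0.0175
gripper_force: 30.0
```

```bash
python3 circ.py 82 15 24 | sed 's/np.float64//g'
```

```text
[((-0.01), (0.99)), ((0.25), (0.96)), ((0.49), (0.87)), ((0.69), (0.7)), ((0.86), (0.51)), ((0.95), (0.26)), ((0.99), (0.01)), ((0.96), (-0.25)), ((0.87), (-0.49)), ((0.7), (-0.69)), ((0.51), (-0.86)), ((0.26), (-0.95)), ((0.01), (-0.99)), ((-0.25), (-0.96)), ((-0.49), (-0.87)), ((-0.69), (-0.7)), ((-0.86), (-0.51)), ((-0.95), (-0.26)), ((-0.99), (-0.01)), ((-0.96), (0.25)), ((-0.87), (0.49)), ((-0.7), (0.69)), ((-0.51), (0.86)), ((-0.26), (0.95))]
```

Request:
move_arm(moves=[1.5,-0.03,0.25,0,0,0,0,1.5,0,0,0,0,0,0])

```text
clock: 17.85
tool_pos: [0.5393, -0.2658, 0.1347]
orientation: [179.9, -0.0, -90.0]
force: [-4.3, -0.8, 9.7]
opening: 0.017
gripper_force: 30.0
```

Request:
move_arm(moves=[1.5,-0.01,0.99,0,0,0,0,1.5,0.25,0.96,0,0,0,0,1.5,0.49,0.87,0,0,0,0,1.5,0.69,0.7,0,0,0,0,1.5,0.86,0.51,0,0,0,0,1.5,0.95,0.26,0,0,0,0,1.5,0.99,0.01,0,0,0,0,1.5,0.96,-0.25,0,0,0,0])

```text
clock: 18.65
tool_pos: [0.4988, -0.3172, 0.1347]
orientation: [179.9, 0.0, -90.0]
force: [-3.2, 2.2, 9.3]
opening: 0.0174
gripper_force: 30.0
```

Request:
move_arm(moves=[1.5,0.87,-0.49,0,0,0,0,1.5,0.7,-0.69,0,0,0,0,1.5,0.51,-0.86,0,0,0,0,1.5,0.26,-0.95,0,0,0,0,1.5,0.01,-0.99,0,0,0,0,1.5,-0.25,-0.96,0,0,0,0,1.5,-0.49,-0.87,0,0,0,0,1.5,-0.69,-0.7,0,0,0,0])

```text
clock: 19.45
tool_pos: [0.5648, -0.3266, 0.1348]
orientation: [179.9, -0.0, -90.0]
force: [-4.8, 1.2, 11.2]
opening: 0.0172
gripper_force: 30.0
```

Request:
move_arm(moves=[1.5,-0.86,-0.51,0,0,0,0,1.5,-0.95,-0.26,0,0,0,0,1.5,-0.99,-0.01,0,0,0,0,1.5,-0.96,0.25,0,0,0,0,1.5,-0.87,0.49,0,0,0,0,1.5,-0.7,0.69,0,0,0,0,1.5,-0.51,0.86,0,0,0,0,1.5,-0.26,0.95,0,0,0,0])

```text
clock: 20.25
tool_pos: [0.5412, -0.266, 0.1348]
orientation: [-179.9, -0.1, -90.0]
force: [0.9, -6.3, 5.1]
opening: 0.0178
gripper_force: 30.0
```

Tracking well; second turn.

Request:
move_arm(moves=[1.5,-0.01,0.99,0,0,0,0,1.5,0.25,0.96,0,0,0,0,1.5,0.49,0.87,0,0,0,0,1.5,0.69,0.7,0,0,0,0,1.5,0.86,0.51,0,0,0,0,1.5,0.95,0.26,0,0,0,0,1.5,0.99,0.01,0,0,0,0,1.5,0.96,-0.25,0,0,0,0])

```text
clock: 21.05
tool_pos: [0.4988, -0.3172, 0.1347]
orientation: [179.9, 0.0, -90.0]
force: [-2.9, 2.1, 10.3]
opening: 0.0168
gripper_force: 30.0
```

Request:
move_arm(moves=[1.5,0.87,-0.49,0,0,0,0,1.5,0.7,-0.69,0,0,0,0,1.5,0.51,-0.86,0,0,0,0,1.5,0.26,-0.95,0,0,0,0,1.5,0.01,-0.99,0,0,0,0,1.5,-0.25,-0.96,0,0,0,0,1.5,-0.49,-0.87,0,0,0,0,1.5,-0.69,-0.7,0,0,0,0])

```text
clock: 21.85
tool_pos: [0.5648, -0.3266, 0.1347]
orientation: [179.9, 0.0, -90.0]
force: [-5.7, 0.9, 13.0]
opening: 0.0168
gripper_force: 30.0
```

Request:
move_arm(moves=[1.5,-0.86,-0.51,0,0,0,0,1.5,-0.95,-0.26,0,0,0,0,1.5,-0.99,-0.01,0,0,0,0,1.5,-0.96,0.25,0,0,0,0,1.5,-0.87,0.49,0,0,0,0,1.5,-0.7,0.69,0,0,0,0,1.5,-0.51,0.86,0,0,0,0,1.5,-0.26,0.95,0,0,0,0])

```text
clock: 22.65
tool_pos: [0.5412, -0.266, 0.1348]
orientation: [-179.9, -0.1, -90.0]
force: [2.3, -5.9, 5.2]
opening: 0.0171
gripper_force: 30.0
```

Request:
move_arm(moves=[1.5,0,0,0,0,0,0,1.5,0,0,0,0,0,0])

```text
clock: 22.85
tool_pos: [0.54, -0.2659, 0.1347]
orientation: [179.9, -0.0, -90.0]
force: [-3.2, -2.8, 10.0]
opening: 0.0172
gripper_force: 30.0
```

Request:
move_arm(moves=[1.5,0,0.08,0,0,0,0,1.5,0,0,0,0,0,0,1.5,0,0,0,0,0,0])

```text
clock: 23.15
tool_pos: [0.5399, -0.2659, 0.1347]
orientation: [180.0, -0.0, -90.0]
force: [-0.4, -2.0, 7.1]
opening: 0.0172
gripper_force: 30.0
```

Run:
```python
from h import *
np.set_printoptions(suppress=True,precision=5)
o=ctrl.get_obs();print(o['tool_pos'],o['qvel'],o['force'])
snap('side','s6');snap('top','t6')
s=cv2.resize(cv2.imread('pics/s6.png')[170:350,200:440],None,fx=2.5,fy=2.5);cv2.imwrite('pics/c7.png',s)
a=cv2.imread('pics/t0.png')[170:275,130:440];b=cv2.imread('pics/t6.png')[170:275,130:440]
print((np.abs(a.astype(int)-b).max(2)>40).sum())
```

```text
[ 0.53994 -0.26591  0.13471] [-0.03401 -0.01299  0.14906  0.00637 -0.09654  0.00701] [-0.39915 -2.03678  7.09897]
7340
```

View pics/c7.png

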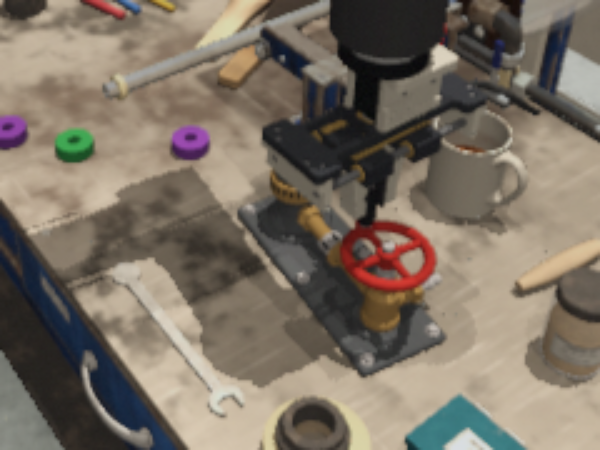

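Request:
move_arm(moves=[1.5,0,0.1,0,0,0,0,1.5,0,0,0,0,0,0,1.5,0,0,0,0,0,0])

```text
clock: 23.55
tool_pos: [0.5397, -0.2659, 0.1347]
orientation: [-179.9, -0.0, -90.0]
force: [0.7, -1.9, 7.2]
opening: 0.0175
gripper_force: 30.0
```

Request:
move_arm(moves=[1.5,0,0.05,0,0,0,0,1.5,0,0,0,0,0,0,1.5,0,0,0,0,0,0])

```text
clock: 23.85
tool_pos: [0.5393, -0.2659, 0.1348]
orientation: [-179.9, -0.0, -90.0]
force: [0.8, -1.8, 6.3]
opening: 0.0169
gripper_force: 30.0
```

Back at the closed position's coordinates after exactly two turns, at rest and gripping.

```bash
python3 -c "
from plant import ctrl
print(ctrl.close_job())"
```

```text
the job is handed in; nothing more can be done
None
```

Job handed in at 23.9 s: flame ring and cap ring both home and released, valve closed to its stop and opened two full turns (within about 0.1 mm at the grip, by tool position), crank still gripped; I didn't touch the other items, though I made no full before/after check of them.

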